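# Seal the bead jar with its press-down lid

### The job

Put the loose press-to-seal lid squarely onto the open wide bead jar, with its button still standing up. Then press the button in the middle of the lid gently down until it snaps through and stays down by itself; don't lean hard on the glass or knock the jar over, and leave the stapler, the pegs and the small screw-top jar alone.

Things in the scene. Friction and masses are not known exactly. Their poses are not given: they have to be found in the camera images.
- jar_mouth (a point): Centre of the open mouth, at rim height, of the wide round glass jar half full of beads: 96 mm outside diameter, 100 mm tall, wall 4 mm, so the mouth is 88 mm across. The jar (about 0.8 kg, loose) stands upright on a 3 mm thick fixed orange cutting mat (top at z = 0.003); z points up out of the mouth.
- jar: The same jar; origin at the centre of its underside, z up.
- lid_flange_top (a point): Centre of the lid's upper face, 22 mm above its underside, at the foot of its button; z up. Upright in the middle stands a white round button, 34 mm across, which is also the handle to lift the lid by (grip its sides, fingertips a few mm above the flange). The button's top stands 20 to 36 mm above this point, different each time and not measured.
- lid: The loose round lid, 0.45 kg, lying plug down on the mat; origin at the centre of its underside, z up. A white flange 94 mm across and 8 mm thick over a dark plug 83 mm across and 14 mm deep, whose lowest 6 mm taper to 75 mm.
- lid_seat (a point): Centre of the underside of the lid's flange, 14 mm above the lid's underside. When the lid is seated this point lies at the jar's rim height, on the jar's axis.
- button (a joint): How far the button is pressed down, m: 0 up, 0.0095 fully down (noisy). An over-centre spring holds it up with 6 N, rising to about 9 N near 2.6 mm, falling to zero near 7.5 mm; it then pulls the button to a hard stop, where it stays; short of that it springs back. Past the stop the load goes straight to the glass: at most 24 N is allowed between lid and jar, also when setting the lid down.
- stapler: Bystander: chrome stapler, 135 x 34 x 50 mm, origin under its centre.
- screw_jar: Bystander: small closed glass jar with a metal screw lid, 56 mm across, 75 mm tall, origin under its centre.
- peg_a: Bystander: wooden clothes peg, 74 x 10 x 13 mm, origin under its centre.
- peg_b: Bystander: wooden clothes peg like the other.
Mind the look-alikes: they are no part of the job. Several things look just like the lid: the one meant starts nearest to the robot's base. Leave any turquoise look-alike of the jar alone.

How it is judged:
By the outcome, as a careful person would: the job done as asked, in the order asked, and still so for the second after the job is handed in, with the robot touching nothing.
It also fails if it takes over 61 s, if anything falls off the work surface, if the arm or the gripper's body presses on something with over 40 N, if the wrist force passes 120 N, or if a joint passes its speed limit or range.

### The arm

A 7-joint arm with a two-finger parallel gripper is mounted at the origin on the work surface. World frame = base frame: x ahead of the robot, y to its left, z up, the work surface at z = 0. Lengths are in mm, angles in rad, forces in N, time in s.
With the tool pointing down it reaches from about 425 to 950 mm from the base axis. Payload 4.7 kg.
Tool frame: the origin (TCP) lies between the finger pads; the fingertips stand 25 mm ahead of it and the grasp point (between the pads) lies 6 mm ahead of it; x points along the fingers, z is the direction in which the jaws open and shut, and the axes are right-handed (so a half turn about x gives the same grasp; the last joint's range is limited). The gripper opens to 85 mm and grips with 20 to 120 N. Pads are 22 mm wide; open, the fingers measure 114 mm over their backs; the gripper's body (76 mm by 85 mm) begins 54 mm behind the grasp point. The pads swing forward as they close: fully open they stand 13 mm farther back than shut.
Start: joints at [1.244, 0.469, -0.049, 1.532, 0.024, 1.141, -0.082], TCP at [198.102, -645.292, 256.335] pointing down, gripper open.
Joint ranges: [-2.59, 2.59], [-0.33, 1.99], [-1.39, 1.29], [0.1, 2.45], [-1.04, 4.18], [0.21, 1.99], [-2.66, 2.66]. Speed limits (rad/s): [2.57, 2.57, 3.14, 3.14, 3.14, 3.14, 3.14].

### API

Orientations are given as a rotation vector (axis times angle).
In Python, from plant import r gives the robot as it stands. The module is installed in compiled form; this text tells all that it offers.
- The arm moves only by the tool arm_command, never from a script. Its argument "steps" is a list of rows, each an object with "travel": the shift along the tool's x, y, z in m, a list of three; "delta_rot": the turn, a rotation vector about the tool's x, y, z in degrees, a list of three. In form: [{"travel": [dx, dy, dz], "delta_rot": [ax, ay, az]}, ...]. A call has 1 to 5 rows; each row shifts and turns the commanded pose from where the row before left it, along the tool's axes as they then stand; what a row does not reach is not made up. A row lasts 1/12 s, in which the tool goes at most 41.7 mm and 7.16 degrees, less where a joint would pass 70% of its speed; a pose out of reach is approached as far as the arm can. A call with a gripper value outside its range is refused whole. "hand" is the finger opening in m, from 0 to 0.0854, set as the call begins (left out, the last holds). The fingers move at their own pace and stop on an object; "grip_force" is the grip in N (left out, the last holds). Time passes only in rows, so rows that do not move let the fingers close. It gives the time, the measured TCP pose, the force and the opening at its end, in the units of the state.
- r.get_state(): the state, without advancing time (a new reading comes with each control period).
- r.snapshot(name): name is "scene" or "top" or "wrist"; returns (picture, depth): 420x560x3 uint8, red, green, blue; 420x560 float32, mm along the optical axis (not along the pixel's ray), 0 where there is no reading.
- r.camera_params(name): a dict with "camera_matrix" (3x3 intrinsics, pixels), "k1" (the pictures are not rectified: a ray, as slopes to the right and down, at radius r is drawn at 1 + k1 r^2 times it, then the intrinsics apply), "cam_to_world" (4x4, takes a point from camera to world coordinates); the wrist camera has in their place "mount" (4x4, takes a point from camera to tool coordinates, whose origin is the TCP and whose axes are the tool frame's). Camera axes: x right, y down, z forward; pixel columns grow to the right and rows downward; lengths in mm; the calibration is good to about 2 mm. A picture is of the moment at which its call begins: read the wrist's pose just before it. camera_params takes no time and is no camera call.
- r.finish_job(): hands the job in, once; it reports no verdict.
The state is a dict: "t": time; "qpos": joint angles; "joint_velocities": joint speeds; "tau": joint torques, N m; "tcp_pos": TCP position; "tcp_rot": TCP orientation; "wrist_force": force on the tool from outside, world axes, zero at the start; "ft_torque": the same for the moment, N m; "grip_width": opening from 0.0 (shut) to 1.0 (fully open).
Only numpy, scipy, OpenCV 4.12 (cv2) and the standard library are available. Lean on these libraries where they do the work, as an engineer would, in place of code of your own. Each camera call takes 0.05 s, during which the arm holds its last target.

## Working session

There is one attempt and no reset: what is moved stays moved. The work goes in short steps, Python scripts to look and compute and a tool call to move; the robot and the scene stay as the last step left them, time stands still between calls to the robot, and variables do not carry over. Pictures are saved under pics/ and viewed, and the job is handed in when it is done.

Besides the shell and the picture viewer there is one more tool, called as name(argument=value, ...) on one line, values as JSON. arm_command: Moves the arm, as the interface text tells. Its arguments: {"type":"object","properties":{"steps":{"type":"array"},"hand":{"type":"number"},"grip_force":{"type":"number"}},"required":["steps"]}

```bash
mkdir -p pics; cat > h.py <<'E'
import numpy as np,cv2
from plant import r
from scipy.spatial.transform import Rotation as R
def snap(n,f):
    s=r.get_state(); p,d=r.snapshot(n); cv2.imwrite('pics/'+f+'.png',p[:,:,::-1]); np.savez('pics/'+f+'.npz',p=p,d=d,tp=s['tcp_pos'],tr=s['tcp_rot']); return p,d,s
def c2w(n,f=None,s=None):
    c=r.camera_params(n)
    if n!='wrist': return c,np.array(c['cam_to_world'])
    T=np.eye(4);T[:3,:3]=R.from_rotvec(s['tcp_rot']).as_matrix();T[:3,3]=s['tcp_pos']
    return c,T@np.array(c['mount'])
def rays(n,uv,s=None):
    c,T=c2w(n,s=s);K=np.array(c['camera_matrix'],float)
    uv=np.asarray(uv,float).reshape(-1,1,2)
    x=cv2.undistortPoints(uv,K,np.array([c['k1'],0,0,0.]),None,None).reshape(-1,2)
    return T,np.c_[x,np.ones(len(x))]
def onplane(n,uv,z,s=None):
    T,x=rays(n,uv,s);d=x@T[:3,:3].T;o=T[:3,3]
    return o+d*((z-o[2])/d[:,2])[:,None]
def depthpts(n,uv,dep,s=None):
    T,x=rays(n,uv,s);return (x*np.asarray(dep).reshape(-1,1))@T[:3,:3].T+T[:3,3]
E
python3 - <<'E'
from h import *
for n in('scene','top'):
    p,d,s=snap(n,n+'0')
    c=r.camera_params(n);print(n,c['k1'],np.round(c['camera_matrix'],1).tolist(),np.round(c['cam_to_world'],3).tolist())
print(s); print(r.camera_params('wrist'))
E
```

```text
scene -0.1601656355290593 [[493.6, 0.0, 278.0], [0.0, 493.6, 214.5], [0.0, 0.0, 1.0]] [[-0.034, 0.658, -0.752, 1442.534], [0.999, 0.008, -0.038, 50.39], [-0.019, -0.753, -0.658, 860.379], [0.0, 0.0, 0.0, 1.0]]
top 0.01485119214881302 [[451.9, 0.0, 283.0], [0.0, 451.9, 213.5], [0.0, 0.0, 1.0]] [[-0.067, -0.975, 0.212, 370.352], [-0.998, 0.065, -0.016, -4.833], [0.002, -0.213, -0.977, 1054.669], [0.0, 0.0, 0.0, 1.0]]
{'t': 0.05, 'qpos': array([ 1.24415052,  0.46942077, -0.04859648,  1.53367925,  0.02410198,
        1.14098734, -0.08232108]), 'joint_velocities': array([ 0.00139451, -0.00056539, -0.00060934, -0.00245244,  0.00046997,
       -0.00094768,  0.00016168]), 'tau': array([ 8.40592966e-04, -5.11963356e+01, -4.69192083e-02, -2.38650495e+01,
        1.08234870e-02,  4.32400600e-03, -1.38625058e-07]), 'tcp_pos': array([ 197.88038031, -644.79284963,  255.28152544]), 'tcp_rot': array([ 0.98823409,  1.33709099, -0.98644492]), 'wrist_force': array([ 0.81447624, -0.70171355, -0.10381418]), 'ft_torque': array([ 0.01091699,  0.02741164, -0.01711292]), 'grip_width': 1.0003757076101099}
{'camera_matrix': array([[289.91100682,   0.        , 275.54798906],
       [  0.        , 289.91100682, 213.80189234],
       [  0.        ,   0.        ,   1.        ]]), 'k1': -0.04310798240445236, 'mount': array([[ 1.27480432e-04, -2.90161650e-01,  9.56977639e-01,
        -1.16811753e+02],
       [-6.00590939e-04, -9.56977496e-01, -2.90161527e-01,
         7.39142860e+01],
       [ 9.99999812e-01, -5.37762182e-04, -2.96264363e-04,
        -8.33367323e-01],
       [ 0.00000000e+00,  0.00000000e+00,  0.00000000e+00,
         1.00000000e+00]])}
```

View pics/top0.png

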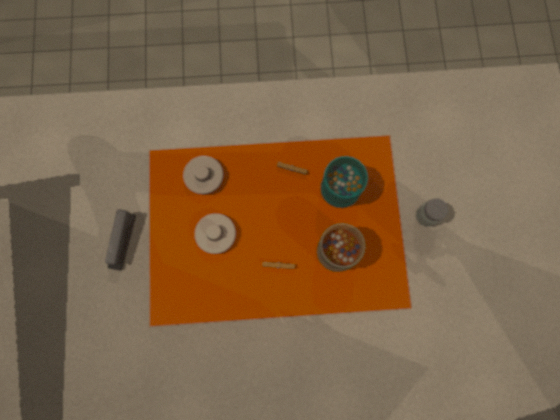

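View pics/scene0.png

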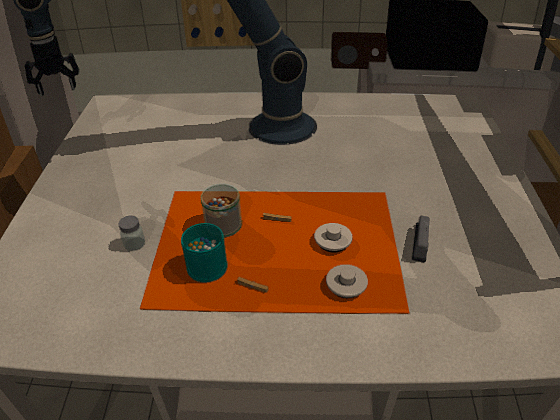

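The top view shows the near lid at about (215,233) and a look-alike at (203,175). The clear jar is at (342,247), the turquoise one at (345,180). Pegs are at (293,168) and (279,265), the stapler at left and the screw jar at right.

```bash
python3 - <<'E'
from h import *
for n,box in(('top',(180,200,250,270)),('scene',(300,212,365,262))):
    z=np.load(f'pics/{n}0.npz');p=z['p'];d=z['d']
    x0,y0,x1,y1=box
    vv,uu=np.mgrid[y0:y1,x0:x1]
    P=depthpts(n,np.c_[uu.ravel(),vv.ravel()],d[y0:y1,x0:x1].ravel());
    H=P[:,2].reshape(uu.shape)
    print(n,'heights',np.histogram(P[:,2],bins=[-50,-10,-5,0,5,10,15,18,20,22,24,26,28,30,35,40,45,48,50,52,54,56,58,60,65,80]))
    hsv=cv2.cvtColor(p,cv2.COLOR_RGB2HSV)[y0:y1,x0:x1]
    m=((hsv[...,1]<110)&(hsv[...,2]>60)).astype(np.uint8)
    c=max(cv2.findContours(m,cv2.RETR_EXTERNAL,cv2.CHAIN_APPROX_NONE)[0],key=cv2.contourArea)
    print('mask ellipse',cv2.fitEllipse(c))
    a=(P[:,2]>19)&(P[:,2]<32);b=(P[:,2]>38)&(P[:,2]<66)
    print('flange',np.median(P[a],0),'button top',np.median(P[b],0),b.sum())
    q=onplane(n,c.reshape(-1,2)+[x0,y0],25.)
    print('flange circle on z=25',cv2.minEnclosingCircle(q[:,:2].astype(np.float32)), q[:,:2].min(0),q[:,:2].max(0))
# jar, rim
for n,box in(('top',(312,215,375,280)),('scene',(195,180,248,240))):
    z=np.load(f'pics/{n}0.npz');p=z['p'];d=z['d'];x0,y0,x1,y1=box
    vv,uu=np.mgrid[y0:y1,x0:x1]
    P=depthpts(n,np.c_[uu.ravel(),vv.ravel()],d[y0:y1,x0:x1].ravel())
    print(n,np.histogram(P[:,2],bins=np.arange(-10,130,10))[0])
    a=(P[:,2]>94)&(P[:,2]<112);print(a.sum(),P[a].min(0),P[a].max(0),cv2.minEnclosingCircle(P[a][:,:2].astype(np.float32)))
    cv2.imwrite(f'pics/jar_{n}.png',cv2.resize(p[y0:y1,x0:x1,::-1],None,fx=8,fy=8,interpolation=cv2.INTER_CUBIC))
    x0,y0,x1,y1=(180,200,250,270) if n=='top' else (300,212,365,262)
    cv2.imwrite(f'pics/lid_{n}.png',cv2.resize(p[y0:y1,x0:x1,::-1],None,fx=8,fy=8,interpolation=cv2.INTER_CUBIC))
E
```

```text
top heights (array([   0,    0,  132, 2730,  747,    1,    0,    5,   49,  218,  397,
        318,   87,   20,    5,   26,   81,   56,   11,    1,    0,    0,
          0,    0,    0]), array([-50, -10,  -5,   0,   5,  10,  15,  18,  20,  22,  24,  26,  28,
        30,  35,  40,  45,  48,  50,  52,  54,  56,  58,  60,  65,  80]))
mask ellipse ((34.81150436401367, 33.116363525390625), (38.26758575439453, 39.36759567260742), 60.8287239074707)
flange [556.45958515 138.98306243  25.48156129] button top [558.63239247 139.66631489  47.27600675] 178
flange circle on z=25 ((558.6470336914062, 138.73780822753906), 46.245750427246094) [513.87958759  94.0975292 ] [604.21329994 184.5427134 ]
scene heights (array([   0,    0,  649, 1689,   42,   10,   15,   46,  155,  283,  144,
         30,    9,   24,   19,   65,   53,    2,    0,    0,    0,    0,
          0,    0,    0]), array([-50, -10,  -5,   0,   5,  10,  15,  18,  20,  22,  24,  26,  28,
        30,  35,  40,  45,  48,  50,  52,  54,  56,  58,  60,  65,  80]))
mask ellipse ((32.91568374633789, 24.32118797302246), (26.577869415283203, 37.098976135253906), 95.2627944946289)
flange [571.54044411 136.93463783  22.96203298] button top [563.90125273 139.35025328  44.67569968] 128
flange circle on z=25 ((564.89013671875, 141.42640686035156), 48.779964447021484) [517.36172277  93.32558688] [613.27346323 184.68644376]
top [  62 2179   41   18   26   20   50 1089  152   68  100  274    0]
345 [ 453.50597041 -189.90572115   94.00278619] [548.76076114 -91.63447653 108.46786156] ((500.9468078613281, -140.7336883544922), 49.1822395324707)
scene [527 597  59  58  74 101 124 506 306 291 354 168   0]
389 [ 450.17158755 -186.78858628   94.06295056] [657.98417773 -91.27888912 106.08142172] ((554.40234375, -130.76609802246094), 104.45708465576172)
```

```bash
cat >> h.py <<'E'
def show():
    s=r.get_state();M=R.from_rotvec(s['tcp_rot']).as_matrix()
    print('t',round(s['t'],2),'p',np.round(s['tcp_pos'],1),'F',np.round(s['wrist_force'],2),'T',np.round(s['ft_torque'],2),'w',round(s['grip_width'],3));print('R',np.round(M,3).tolist(),'q',np.round(s['qpos'],2))
    return s,M
def plan(t):
    s,M=show();print('to',t,'tool travel mm',np.round(M.T@(np.array(t)-s['tcp_pos']),1))
    yaw=np.degrees(np.arctan2(M[1,2],M[0,2]));print('jaw yaw',round(yaw,2),'level: tool x',np.round(M[:,0],4))
E
python3 -c "
from h import *
plan([560,139,250])"
```

```text
t 0.1 p [ 197.9 -644.8  255.4] F [ 0.49 -0.59  0.08] T [-0.04 -0.02  0.06] w 1.005
R [[-0.001, 0.956, 0.293], [0.002, 0.293, -0.956], [-1.0, -0.0, -0.002]] q [ 1.24  0.47 -0.05  1.53  0.02  1.14 -0.08]
to [560, 139, 250] tool travel mm [   6.5  576.1 -643.1]
jaw yaw -72.94 level: tool x [-6.0e-04  1.7e-03 -1.0e+00]
```

View pics/jar_top.png

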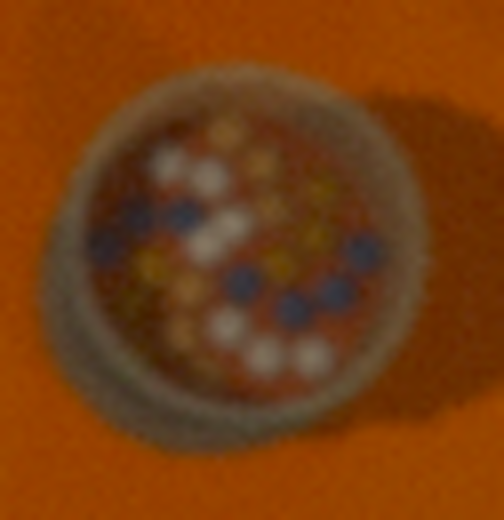

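arm_command(steps=[{"travel": [0,0.0274,-0.0306],"delta_rot": [0,0,0]},{"travel": [0,0.0274,-0.0306],"delta_rot": [0,0,0]},{"travel": [0,0.0274,-0.0306],"delta_rot": [0,0,0]},{"travel": [0,0.0274,-0.0306],"delta_rot": [0,0,0]},{"travel": [0,0.0274,-0.0306],"delta_rot": [0,0,0]}])

```text
t: 0.52
tcp_pos: [284.5, -456.7, 255.9]
tcp_rot: [0.988, 1.336, -0.987]
wrist_force: [0.2, 0.1, 0.1]
grip_width: 0.997
```

arm_command(steps=[{"travel": [0,0.0274,-0.0306],"delta_rot": [0,0,0]},{"travel": [0,0.0274,-0.0306],"delta_rot": [0,0,0]},{"travel": [0,0.0274,-0.0306],"delta_rot": [0,0,0]},{"travel": [0,0.0274,-0.0306],"delta_rot": [0,0,0]},{"travel": [0,0.0274,-0.0306],"delta_rot": [0,0,0]}])

```text
t: 0.93
tcp_pos: [370.4, -270.3, 256.2]
tcp_rot: [0.987, 1.335, -0.988]
wrist_force: [1.4, 0.6, -0.5]
grip_width: 0.996
```

```bash
python3 -c "
from h import *
plan([501,-140,250])
plan([560,139,250])"
```

```text
t 0.93 p [ 370.4 -270.3  256.2] F [ 1.35  0.57 -0.48] T [-0.02 -0.07  0.07] w 0.996
R [[-0.0, 0.956, 0.293], [-0.0, 0.293, -0.956], [-1.0, -0.0, 0.0]] q [ 0.78  0.13 -0.27  2.01  0.04  1.01 -0.78]
to [501, -140, 250] tool travel mm [  6.1 163.1 -86.3]
jaw yaw -72.95 level: tool x [-2.e-04 -2.e-04 -1.e+00]
t 0.93 p [ 370.4 -270.3  256.2] F [ 1.35  0.57 -0.48] T [-0.02 -0.07  0.07] w 0.996
R [[-0.0, 0.956, 0.293], [-0.0, 0.293, -0.956], [-1.0, -0.0, 0.0]] q [ 0.78  0.13 -0.27  2.01  0.04  1.01 -0.78]
to [560, 139, 250] tool travel mm [   6.1  301.3 -335.8]
jaw yaw -72.95 level: tool x [-2.e-04 -2.e-04 -1.e+00]
```

arm_command(steps=[{"travel": [-0.006,0.0326,-0.0172],"delta_rot": [0,0,0]},{"travel": [-0.006,0.0326,-0.0172],"delta_rot": [0,0,0]},{"travel": [-0.006,0.0326,-0.0172],"delta_rot": [0,0,0]},{"travel": [-0.006,0.0326,-0.0172],"delta_rot": [0,0,0]},{"travel": [-0.006,0.0326,-0.0172],"delta_rot": [0,0,0]}])

```text
t: 1.35
tcp_pos: [501.5, -140.8, 286.4]
tcp_rot: [0.987, 1.336, -0.987]
wrist_force: [1.3, -0.5, 0.3]
grip_width: 1.0
```

arm_command(steps=[{"travel": [0,0,0],"delta_rot": [0,0,0]},{"travel": [0,0,0],"delta_rot": [0,0,0]}])

```text
t: 1.52
tcp_pos: [501.9, -140.2, 286.2]
tcp_rot: [0.984, 1.338, -0.983]
wrist_force: [-0.7, -0.6, -0.7]
grip_width: 0.997
```

```bash
python3 -c "
from h import *
plan([560,139,250])
snap('wrist','wjar')"
```

```text
t 1.52 p [ 501.9 -140.2  286.2] F [-0.66 -0.57 -0.74] T [-0.09  0.01  0.02] w 0.997
R [[0.0, 0.955, 0.298], [0.001, 0.298, -0.955], [-1.0, 0.0, -0.001]] q [ 0.53  0.22 -0.39  1.84  0.09  1.1  -1.17]
to [560, 139, 250] tool travel mm [  36.4  138.7 -249.2]
jaw yaw -72.66 level: tool x [ 1.e-04  7.e-04 -1.e+00]
```

View pics/wjar.png

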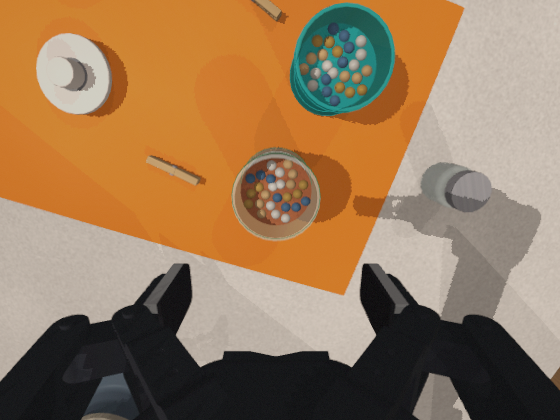

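The wrist view shows the clear jar's rim at about (277,197), radius about 43 px, and the lid at (73,73). The turquoise jar and the pegs are clear of the planned path.

```bash
cat > jar.py <<'E'
from h import *
import sys
def jar(f,guess):
    z=np.load('pics/'+f+'.npz');s=dict(tcp_pos=z['tp'],tcp_rot=z['tr']);p=z['p'];d=z['d']
    vv,uu=np.mgrid[0:420,0:560]
    P=depthpts('wrist',np.c_[uu.ravel(),vv.ravel()],d.ravel(),s)
    near=(np.hypot(P[:,0]-guess[0],P[:,1]-guess[1])<62)&(d.ravel()>0)
    a=near&(P[:,2]>92)&(P[:,2]<115)
    Q=P[a];print('rim n',len(Q),'zmed',np.percentile(Q[:,2],[10,50,90]))
    # fit circle from rim depth points (algebraic)
    A=np.c_[2*Q[:,:2],np.ones(len(Q))];c=np.linalg.lstsq(A,(Q[:,:2]**2).sum(1),rcond=None)[0]
    print('LS circle',c[:2],np.sqrt(c[2]+c[:2]@c[:2]))
    print('enclosing',cv2.minEnclosingCircle(Q[:,:2].astype(np.float32)))
    return uu,vv,P,p,d,s
if __name__=='__main__':
    uu,vv,P,p,d,s=jar('wjar',(501,-140))
    cv2.imwrite('pics/wjarz.png',cv2.resize(p[140:250,225:330,::-1],None,fx=5,fy=5,interpolation=cv2.INTER_CUBIC))
    hsv=cv2.cvtColor(p,cv2.COLOR_RGB2HSV)[25:125,25:125]
    m=((hsv[...,1]<90)&(hsv[...,2]>120)).astype(np.uint8)
    c=max(cv2.findContours(m,cv2.RETR_EXTERNAL,cv2.CHAIN_APPROX_NONE)[0],key=cv2.contourArea)
    print(cv2.fitEllipse(c));q=onplane('wrist',c.reshape(-1,2)+[25,25],25.,s)
    print('lid',cv2.minEnclosingCircle(q[:,:2].astype(np.float32)))
    for lo,hi in((18,32),(38,62)):
        a=(np.hypot(P[:,0]-560,P[:,1]-139)<60)&(P[:,2]>lo)&(P[:,2]<hi);print(a.sum(),np.median(P[a],0),cv2.minEnclosingCircle(P[a][:,:2].astype(np.float32)))
E
python3 jar.py
```

```text
rim n 1406 zmed [ 94.57398636 101.52864753 102.77017493]
LS circle [ 501.95237731 -139.08283929] 45.55769654924838
enclosing ((501.5256042480469, -139.30654907226562), 48.41116714477539)
((48.409263610839844, 48.57456970214844), (70.50655364990234, 83.88203430175781), 147.8803253173828)
lid ((559.1871337890625, 138.4224395751953), 47.87560272216797)
3891 [561.70425693 132.064789    24.11974306] ((558.819091796875, 140.7671356201172), 47.674339294433594)
775 [559.33763714 137.71893025  45.99615901] ((558.7036743164062, 140.24696350097656), 17.478761672973633)
```

View pics/wjarz.png

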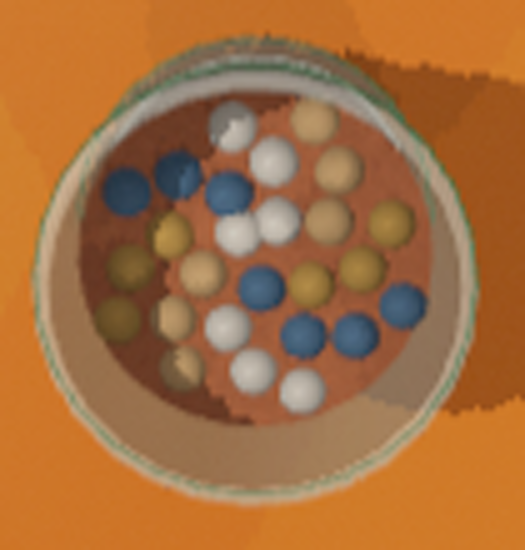

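arm_command(steps=[{"travel": [0.0098,0.0173,-0.0312],"delta_rot": [0,0,0]},{"travel": [0.0098,0.0173,-0.0312],"delta_rot": [0,0,0]},{"travel": [0.0098,0.0173,-0.0312],"delta_rot": [0,0,0]},{"travel": [0.0098,0.0173,-0.0312],"delta_rot": [0,0,0]}])

```text
t: 1.9
tcp_pos: [529.6, -3.8, 246.3]
tcp_rot: [0.989, 1.334, -0.992]
wrist_force: [1.1, -0.6, -0.4]
grip_width: 1.0
```

arm_command(steps=[{"travel": [0.0098,0.0173,-0.0312],"delta_rot": [0,0,0]},{"travel": [0.0098,0.0173,-0.0312],"delta_rot": [0,0,0]},{"travel": [0.0098,0.0173,-0.0312],"delta_rot": [0,0,0]},{"travel": [0.0098,0.0173,-0.0312],"delta_rot": [0,0,0]}])

```text
t: 2.23
tcp_pos: [559.7, 135.8, 206.9]
tcp_rot: [0.988, 1.334, -0.991]
wrist_force: [0.6, -0.0, 1.4]
grip_width: 1.002
```

arm_command(steps=[{"travel": [0,0,0],"delta_rot": [0,0,0]},{"travel": [0,0,0],"delta_rot": [0,0,0]}])

```text
t: 2.4
tcp_pos: [559.0, 137.2, 206.7]
tcp_rot: [0.984, 1.338, -0.988]
wrist_force: [-0.0, -0.9, 0.5]
grip_width: 1.003
```

```bash
cat > lid.py <<'E'
from h import *
import sys
def lid(f,guess,zf):
    z=np.load('pics/'+f+'.npz');s=dict(tcp_pos=z['tp'],tcp_rot=z['tr']);p=z['p'];d=z['d']
    vv,uu=np.mgrid[0:420,0:560]
    P=depthpts('wrist',np.c_[uu.ravel(),vv.ravel()],d.ravel(),s)
    near=(np.hypot(P[:,0]-guess[0],P[:,1]-guess[1])<60)&(d.ravel()>0)
    for lo,hi in((zf-5,zf+5),(zf+14,zf+40)):
        a=near&(P[:,2]>lo)&(P[:,2]<hi);Q=P[a]
        print(a.sum(),'z pct',np.percentile(Q[:,2],[5,25,50,75,95]).round(1),'enclosing',cv2.minEnclosingCircle(Q[:,:2].astype(np.float32)))
        im=a.reshape(420,560).astype(np.uint8)
        c=max(cv2.findContours(im,cv2.RETR_EXTERNAL,cv2.CHAIN_APPROX_NONE)[0],key=cv2.contourArea).reshape(-1,2)
        q=onplane('wrist',c,np.median(Q[:,2]),s)[:,:2];A=np.c_[2*q,np.ones(len(q))];k=np.linalg.lstsq(A,(q**2).sum(1),rcond=None)[0]
        print('  px',cv2.fitEllipse(c)[0],'contour circle',k[:2],np.sqrt(k[2]+k[:2]@k[:2]))
if __name__=='__main__':
    snap('wrist','wlid');lid('wlid',(559,139.5),25)
    plan([559,139.5,54])
E
python3 lid.py
```

```text
4947 z pct [22.9 23.7 24.2 24.7 25.4] enclosing ((559.2037963867188, 141.38998413085938), 46.98786926269531)
  px (272.7691955566406, 194.6186981201172) contour circle [559.68628914 141.45499508] 46.09037075171569
891 z pct [44.7 45.7 46.2 46.7 47.5] enclosing ((559.3684692382812, 141.30809020996094), 16.847423553466797)
  px (272.551025390625, 201.028564453125) contour circle [560.06980277 141.57882159] 16.44150832570145
t 2.45 p [559.5 135.2 207.1] F [ 0.76 -1.04 -0.47] T [-0.04 -0.02 -0.01] w 0.995
R [[-0.002, 0.956, 0.292], [-0.002, 0.292, -0.956], [-1.0, -0.002, 0.001]] q [ 0.07  0.4  -0.49  1.81  0.22  0.99 -1.79]
to [559, 139.5, 54] tool travel mm [153.1   1.1  -4.4]
jaw yaw -73.0 level: tool x [-0.0017 -0.0018 -1.    ]
```

View pics/wlid.png

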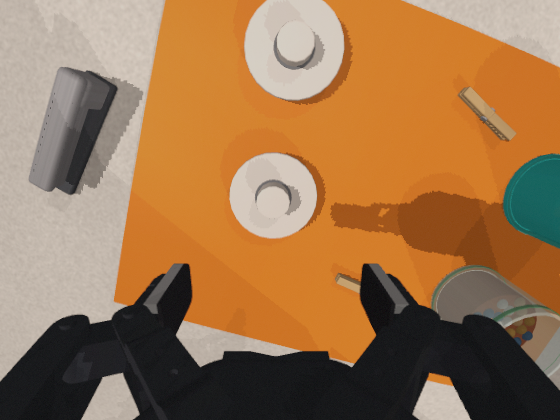

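The near lid is at (273,195) with its button top at (273,201). Flange z reads 24.2 and button top 46, so the button stands about 22 mm tall. Pose readings are noisy by about 1 mm, so I'll work in tool coordinates.

```bash
cat >> h.py <<'E'
def intool(f,x): 
    z=np.load('pics/'+f+'.npz');return R.from_rotvec(z['tr']).as_matrix().T@(np.array(x)-z['tp'])
E
python3 -c "
from h import *
print('lid flange in tool',intool('wlid',[559.4,141.4,24.2]),'button',intool('wlid',[559.6,141.4,46.2]))
print('jar rim in tool',intool('wjar',[501.7,-139.2,102.5]))"
```

```text
lid flange in tool [182.48687414   2.10270821  -3.89870733] button [160.48644088   2.23476288  -3.83956155]
jar rim in tool [ 1.83673815e+02  7.99502584e-02 -8.98803610e-01]
```

arm_command(steps=[{"travel": [0.035,0.0021,-0.0039],"delta_rot": [0,0,0]},{"travel": [0.035,0,0],"delta_rot": [0,0,0]},{"travel": [0.03,0,0],"delta_rot": [0,0,0]},{"travel": [0.015,0,0],"delta_rot": [0,0,0]},{"travel": [0,0,0],"delta_rot": [0,0,0]}], hand=0.06)

```text
t: 2.87
tcp_pos: [558.6, 136.6, 89.4]
tcp_rot: [0.985, 1.337, -0.997]
wrist_force: [-0.6, -0.2, 0.8]
grip_width: 0.701
```

```bash
python3 -c "
from h import *
show();p,d,s=snap('wrist','wl2');p,d,s=snap('scene','sl2');import lid;lid.lid('wl2',(559,140),25)
cv2.imwrite('pics/sl2z.png',cv2.resize(p[150:290,260:430,::-1],None,fx=4,fy=4))"
```

```text
t 2.87 p [558.6 136.6  89.4] F [-0.56 -0.23  0.75] T [-0.02  0.01 -0.01] w 0.701
R [[-0.007, 0.957, 0.289], [-0.004, 0.289, -0.957], [-1.0, -0.008, 0.002]] q [ 0.01  0.55 -0.44  1.9   0.32  0.77 -1.88]
11382 z pct [23.1 23.8 24.3 24.7 25.3] enclosing ((559.2352294921875, 141.38307189941406), 47.05143356323242)
  px (270.8808898925781, 231.10935974121094) contour circle [560.11652668 141.11854241] 46.0117838897861
2361 z pct [43.5 45.8 46.3 46.7 47.3] enclosing ((559.2984619140625, 141.45449829101562), 17.181934356689453)
  px (269.82763671875, 247.5347137451172) contour circle [560.67789369 141.69840579] 16.890324990480824
```

View pics/wl2.png

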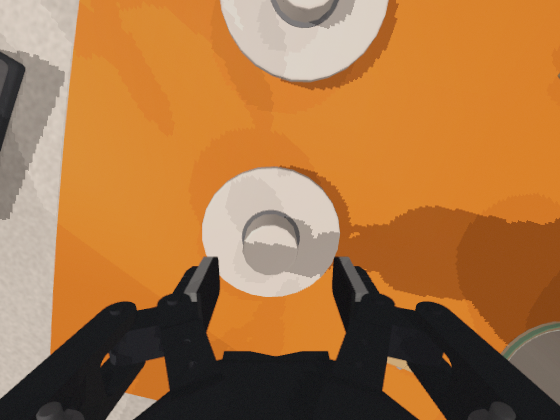

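View pics/sl2z.png

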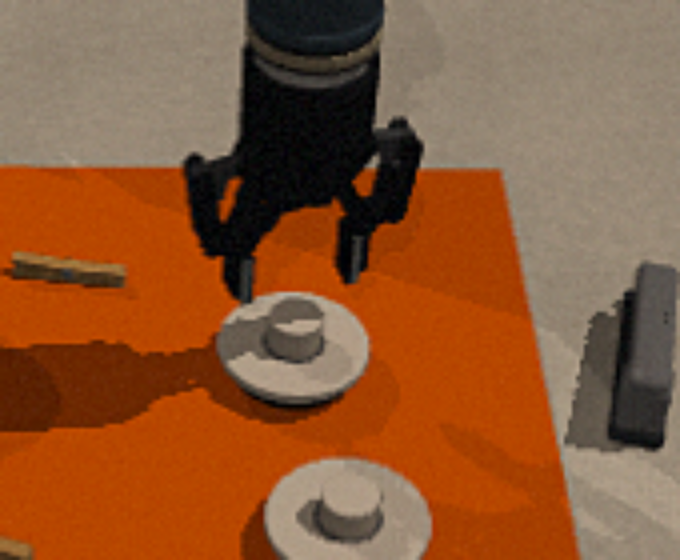

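arm_command(steps=[{"travel": [0,0,0],"delta_rot": [0,0,0]},{"travel": [0,0,0],"delta_rot": [0,0,0]}])

```text
t: 3.13
tcp_pos: [562.1, 140.8, 94.8]
tcp_rot: [0.99, 1.332, -0.986]
wrist_force: [-0.1, 0.4, -0.3]
grip_width: 0.704
```

```bash
python3 -c "
from h import *
show();p,d,s=snap('wrist','wl3');import lid;lid.lid('wl3',(559,140),25);show()
print(intool('wl3',[559.5,141.4,46.3]))"
```

```text
t 3.13 p [562.1 140.8  94.8] F [-0.1   0.42 -0.29] T [-0.02  0.04  0.03] w 0.704
R [[0.003, 0.956, 0.292], [0.0, 0.292, -0.956], [-1.0, 0.003, 0.001]] q [ 0.01  0.54 -0.44  1.89  0.32  0.77 -1.88]
10662 z pct [23.1 23.8 24.2 24.7 25.3] enclosing ((559.1273193359375, 141.4817657470703), 47.09840393066406)
  px (274.91949462890625, 235.9729461669922) contour circle [559.90388593 141.47983842] 46.095139409414145
2194 z pct [43.5 45.8 46.3 46.7 47.3] enclosing ((559.5359497070312, 141.47569274902344), 16.924165725708008)
  px (274.77105712890625, 251.59786987304688) contour circle [560.64621884 141.77356141] 16.891082863254354
t 3.18 p [561.9 141.   94.6] F [-0.03  0.3  -0.3 ] T [ 0.01 -0.04  0.03] w 0.704
R [[0.003, 0.956, 0.293], [0.0, 0.293, -0.956], [-1.0, 0.003, 0.001]] q [ 0.01  0.54 -0.44  1.89  0.32  0.77 -1.88]
[48.48141777 -2.43927609 -1.35625978]
```

arm_command(steps=[{"travel": [0.015,-0.0024,-0.0013],"delta_rot": [0,0,0]},{"travel": [0.015,0,0],"delta_rot": [0,0,0]},{"travel": [0.0105,0,0],"delta_rot": [0,0,0]},{"travel": [0,0,0],"delta_rot": [0,0,0]},{"travel": [0,0,0],"delta_rot": [0,0,0]}])

```text
t: 3.6
tcp_pos: [558.2, 141.8, 52.5]
tcp_rot: [0.987, 1.336, -0.987]
wrist_force: [0.1, 0.4, -0.1]
grip_width: 0.705
```

arm_command(steps=[{"travel": [0,0,0],"delta_rot": [0,0,0]}])

```text
t: 3.68
tcp_pos: [558.7, 142.0, 53.2]
tcp_rot: [0.988, 1.335, -0.986]
wrist_force: [0.1, 0.6, -0.2]
grip_width: 0.703
```

```bash
python3 -c "
from h import *
show();p,d,s=snap('wrist','wl4');plan([559.3,141.45,54])"
```

```text
t 3.68 p [558.7 142.   53.2] F [ 0.07  0.58 -0.22] T [-0.03 -0.01  0.01] w 0.703
R [[0.001, 0.956, 0.293], [0.0, 0.293, -0.956], [-1.0, 0.001, 0.0]] q [-0.01  0.6  -0.41  1.92  0.36  0.7  -1.91]
t 3.73 p [558.8 142.1  53.4] F [-1.14  0.88  0.09] T [-0.01 -0.01  0.03] w 0.702
R [[0.002, 0.956, 0.293], [0.0, 0.293, -0.956], [-1.0, 0.002, 0.0]] q [-0.01  0.6  -0.41  1.92  0.36  0.7  -1.91]
to [559.3, 141.45, 54] tool travel mm [-0.6  0.2  0.7]
jaw yaw -72.94 level: tool x [ 1.8e-03  5.0e-04 -1.0e+00]
```

View pics/wl4.png

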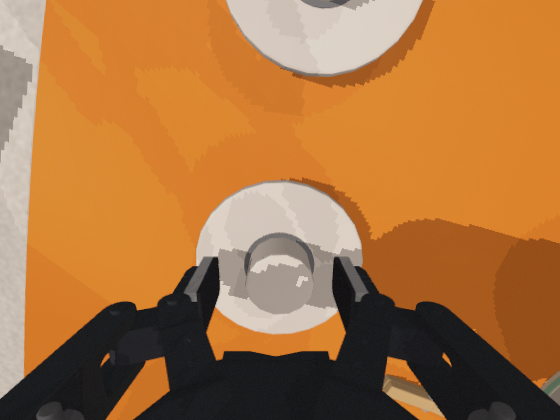

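The button is centred between the fingers at about (279,275). The fingertips are a few mm above the flange, so I'll close.

arm_command(steps=[{"travel": [0,0,0.0005],"delta_rot": [0,0,0]},{"travel": [0,0,0],"delta_rot": [0,0,0]},{"travel": [0,0,0],"delta_rot": [0,0,0]},{"travel": [0,0,0],"delta_rot": [0,0,0]},{"travel": [0,0,0],"delta_rot": [0,0,0]}], hand=0.02, grip_force=45)

```text
t: 4.15
tcp_pos: [558.9, 140.9, 53.3]
tcp_rot: [0.987, 1.334, -0.987]
wrist_force: [-1.4, -1.3, 4.8]
grip_width: 0.383
```

arm_command(steps=[{"travel": [0,0,0],"delta_rot": [0,0,0]},{"travel": [0,0,0],"delta_rot": [0,0,0]},{"travel": [0,0,0],"delta_rot": [0,0,0]}])

```text
t: 4.4
tcp_pos: [558.9, 140.9, 53.3]
tcp_rot: [0.987, 1.334, -0.987]
wrist_force: [-0.6, -1.6, 5.5]
grip_width: 0.375
```

arm_command(steps=[{"travel": [-0.01,0,0],"delta_rot": [0,0,0]},{"travel": [-0.02,0,0],"delta_rot": [0,0,0]},{"travel": [-0.03,0,0],"delta_rot": [0,0,0]},{"travel": [0,0,0],"delta_rot": [0,0,0]}])

```text
t: 4.73
tcp_pos: [560.8, 142.8, 117.1]
tcp_rot: [0.992, 1.331, -0.98]
wrist_force: [2.2, -1.2, -3.8]
grip_width: 0.378
```

```bash
python3 -c "
from h import *
show();p,d,s=snap('wrist','wl5');show()"
```

```text
t 4.73 p [560.8 142.8 117.1] F [ 2.23 -1.25 -3.79] T [-0.22 -0.35 -0.01] w 0.378
R [[0.008, 0.956, 0.294], [0.003, 0.294, -0.956], [-1.0, 0.008, -0.0]] q [ 0.02  0.51 -0.46  1.88  0.3   0.81 -1.86]
t 4.78 p [559.9 142.2 115.1] F [ 0.16 -0.46 -4.2 ] T [ 0.18  0.04 -0.02] w 0.377
R [[0.006, 0.956, 0.294], [0.002, 0.294, -0.956], [-1.0, 0.006, -0.0]] q [ 0.02  0.51 -0.46  1.88  0.3   0.81 -1.87]
```

View pics/wl5.png

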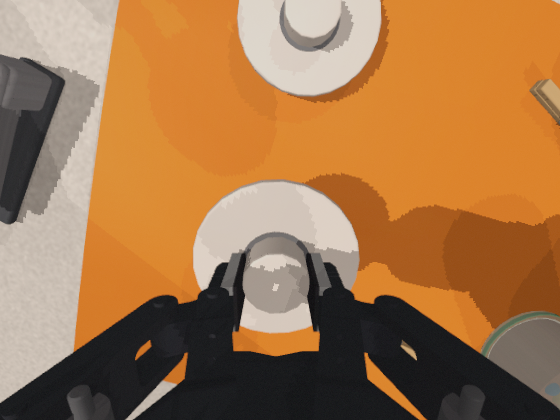

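```bash
cat > held.py <<'E'
from h import *
def held(f,xf=29.0):
    z=np.load('pics/'+f+'.npz');p=z['p'];d=z['d']
    c=r.camera_params('wrist');T=np.array(c['mount']);K=np.array(c['camera_matrix'])
    vv,uu=np.mgrid[0:420,0:560]
    x=cv2.undistortPoints(np.c_[uu.ravel(),vv.ravel()].astype(float).reshape(-1,1,2),K,np.array([c['k1'],0,0,0.])).reshape(-1,2)
    P=(np.c_[x,np.ones(len(x))]*d.reshape(-1,1))@T[:3,:3].T+T[:3,3]
    hsv=cv2.cvtColor(p,cv2.COLOR_RGB2HSV).reshape(-1,3)
    w=(hsv[:,1]<70)&(hsv[:,2]>75)
    a=w&(np.hypot(P[:,1],P[:,2])<54)&(abs(P[:,0]-xf)<7)
    Q=P[a]
    A=np.c_[Q[:,1:],np.ones(len(Q))]
    for _ in range(3):
        k=np.linalg.lstsq(A,Q[:,0],rcond=None)[0];e=Q[:,0]-A@k;g=abs(e)<2;Q=Q[g];A=A[g]
    print('flange n',len(Q),'x=',k[2].round(2),'slopes deg about',np.degrees(k[:2]).round(2))
    im=np.zeros(420*560,np.uint8);ii=np.where(a)[0][:];im[ii]=1
    cs=cv2.findContours(im.reshape(420,560),cv2.RETR_EXTERNAL,cv2.CHAIN_APPROX_NONE)[0]
    c=max(cs,key=cv2.contourArea).reshape(-1,2)
    q=P.reshape(420,560,3)[c[:,1],c[:,0]][:,1:]
    rr=np.hypot(*(q.T));q=q[rr>40]
    for _ in range(4):
        A=np.c_[2*q,np.ones(len(q))];k=np.linalg.lstsq(A,(q**2).sum(1),rcond=None)[0];rad=np.sqrt(k[2]+k[:2]@k[:2]);e=np.hypot(*(q-k[:2]).T)-rad;q=q[abs(e)<1.5]
    print('flange circle tool y,z',k[:2].round(2),'rad',rad.round(2),'n',len(q))
    b=w&(np.hypot(P[:,1],P[:,2])<19)&(P[:,0]<xf-12)&(P[:,0]>xf-40);print('button top x pct',np.percentile(P[b,0],[5,25,50,75,95]).round(1),b.sum())
if __name__=='__main__':
    import sys;held(sys.argv[1])
E
python3 held.py wl5; python3 held.py wl4; python3 -c "
from h import *
plan([501.7,-139.2,195])"
```

```text
flange n 11687 x= 29.2 slopes deg about [-0.01  0.04]
flange circle tool y,z [ 1.34 -0.95] rad 45.88 n 294
button top x pct [ 6.2  6.7  7.2  7.7 13. ] 3686
flange n 13807 x= 28.95 slopes deg about [0.25 0.01]
flange circle tool y,z [0.68 0.82] rad 46.09 n 371
button top x pct [ 6.   6.5  6.9  7.5 13.1] 3709
t 4.78 p [559.9 142.2 115.1] F [ 0.16 -0.46 -4.2 ] T [ 0.18  0.04 -0.02] w 0.377
R [[0.006, 0.956, 0.294], [0.002, 0.294, -0.956], [-1.0, 0.006, -0.0]] q [ 0.02  0.51 -0.46  1.88  0.3   0.81 -1.87]
to [501.7, -139.2, 195] tool travel mm [ -80.8 -137.7  251.9]
jaw yaw -72.93 level: tool x [ 0.0056  0.0019 -1.    ]
```

arm_command(steps=[{"travel": [-0.025,0,0],"delta_rot": [0,0,0]},{"travel": [-0.03,-0.007,0.0125],"delta_rot": [0,0,0]},{"travel": [-0.03,-0.0139,0.0253],"delta_rot": [0,0,0]},{"travel": [0,-0.0139,0.0253],"delta_rot": [0,0,0]},{"travel": [0,-0.0139,0.0253],"delta_rot": [0,0,0]}])

```text
t: 5.2
tcp_pos: [537.5, 41.8, 198.2]
tcp_rot: [0.987, 1.334, -0.985]
wrist_force: [0.3, -1.5, -5.9]
grip_width: 0.379
```

arm_command(steps=[{"travel": [0,-0.0139,0.0253],"delta_rot": [0,0,0]},{"travel": [0,-0.0139,0.0253],"delta_rot": [0,0,0]},{"travel": [0,-0.0139,0.0253],"delta_rot": [0,0,0]},{"travel": [0,-0.0139,0.0253],"delta_rot": [0,0,0]},{"travel": [0,-0.0139,0.0253],"delta_rot": [0,0,0]}])

```text
t: 5.62
tcp_pos: [506.5, -100.0, 195.9]
tcp_rot: [0.986, 1.338, -0.989]
wrist_force: [0.1, -0.8, -4.2]
grip_width: 0.379
```

arm_command(steps=[{"travel": [0,-0.0139,0.0253],"delta_rot": [0,0,0]},{"travel": [0,-0.007,0.0126],"delta_rot": [0,0,0]},{"travel": [0,0,0],"delta_rot": [0,0,0]},{"travel": [0,0,0],"delta_rot": [0,0,0]},{"travel": [0,0,0],"delta_rot": [0,0,0]}])

```text
t: 6.03
tcp_pos: [498.9, -140.0, 196.5]
tcp_rot: [0.987, 1.338, -0.986]
wrist_force: [-0.7, 0.3, -4.2]
grip_width: 0.373
```

```bash
python3 -c "
from h import *
show();p,d,s=snap('wrist','wj2');snap('scene','sj2');snap('top','tj2')
import held;held.held('wj2')
s,M=show();t=np.array([501.7,-139.2,200])-M@np.array([0,1.34,-.95]);plan(t)"
```

```text
t 6.03 p [ 498.9 -140.   196.5] F [-0.71  0.28 -4.18] T [ 0.04 -0.01  0.  ] w 0.373
R [[-0.002, 0.956, 0.294], [0.001, 0.294, -0.956], [-1.0, -0.001, -0.002]] q [ 0.54  0.31 -0.42  1.95  0.16  0.91 -1.23]
flange n 11707 x= 29.16 slopes deg about [0.22 0.05]
flange circle tool y,z [ 1.39 -1.03] rad 45.87 n 295
button top x pct [ 6.1  6.7  7.2  7.7 13. ] 3690
t 6.18 p [ 499.5 -139.7  197.1] F [ 0.92 -0.11 -4.14] T [-0.01 -0.05 -0.05] w 0.38
R [[-0.0, 0.955, 0.296], [0.001, 0.296, -0.955], [-1.0, -0.0, -0.001]] q [ 0.54  0.31 -0.43  1.95  0.16  0.91 -1.23]
t 6.18 p [ 499.5 -139.7  197.1] F [ 0.92 -0.11 -4.14] T [-0.01 -0.05 -0.05] w 0.38
R [[-0.0, 0.955, 0.296], [0.001, 0.296, -0.955], [-1.0, -0.0, -0.001]] q [ 0.54  0.31 -0.43  1.95  0.16  0.91 -1.23]
to [ 500.70096435 -140.50385105  199.99955701] tool travel mm [-2.9  0.9  1.1]
jaw yaw -72.79 level: tool x [-4.e-04  7.e-04 -1.e+00]
```

View pics/wj2.png

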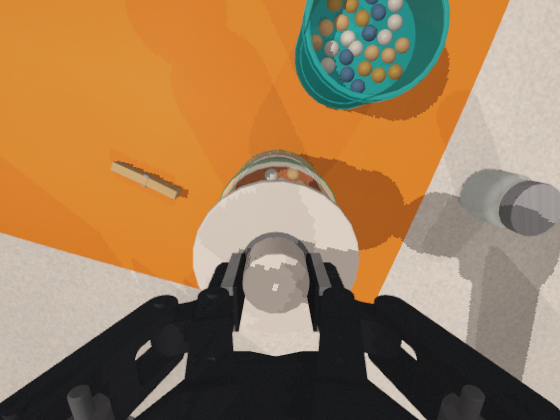

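View pics/sj2.png

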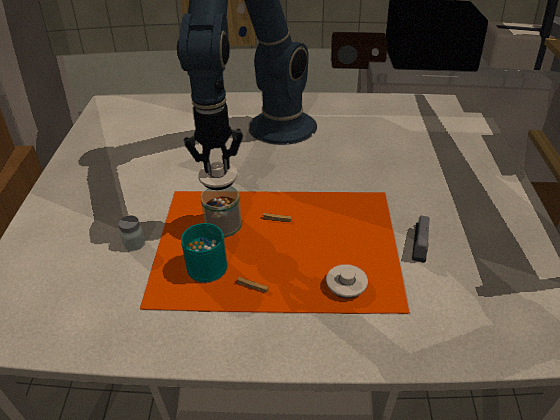

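arm_command(steps=[{"travel": [0.01,0.001,0.0008],"delta_rot": [0,0,0]},{"travel": [0.012,0,0],"delta_rot": [0,0,0]},{"travel": [0.01,0,0],"delta_rot": [0,0,0]},{"travel": [0.005,0,0],"delta_rot": [0,0,0]},{"travel": [0,0,0],"delta_rot": [0,0,0]}])

```text
t: 6.6
tcp_pos: [499.6, -141.2, 158.6]
tcp_rot: [0.986, 1.339, -0.988]
wrist_force: [-0.5, 0.6, -3.7]
grip_width: 0.38
```

arm_command(steps=[{"travel": [0,0,0],"delta_rot": [0,0,0]},{"travel": [0,0,0],"delta_rot": [0,0,0]},{"travel": [0,0,0],"delta_rot": [0,0,0]}])

```text
t: 6.85
tcp_pos: [501.2, -141.7, 161.0]
tcp_rot: [0.987, 1.334, -0.986]
wrist_force: [-0.1, -0.5, -4.5]
grip_width: 0.381
```

```bash
python3 -c "
from h import *
show();p,d,s=snap('wrist','wj3');show();p,d,s=snap('scene','sj3')
cv2.imwrite('pics/sj3z.png',cv2.resize(p[140:250,160:290,::-1],None,fx=5,fy=5,interpolation=cv2.INTER_CUBIC))
import held;held.held('wj3')
s,M=show();t=np.array([501.7,-139.2,160])-M@np.array([0,1.34,-.95]);plan(t)"
```

```text
t 6.85 p [ 501.2 -141.7  161. ] F [-0.1  -0.53 -4.45] T [ 0.01 -0.02 -0.02] w 0.381
R [[0.001, 0.956, 0.293], [-0.0, 0.293, -0.956], [-1.0, 0.001, 0.001]] q [ 0.53  0.36 -0.41  1.98  0.19  0.84 -1.26]
t 6.9 p [ 501.1 -141.8  161. ] F [ 0.67 -0.26 -5.37] T [-0.01 -0.01 -0.04] w 0.38
R [[0.001, 0.956, 0.293], [-0.0, 0.293, -0.956], [-1.0, 0.001, 0.001]] q [ 0.53  0.36 -0.41  1.98  0.19  0.84 -1.26]
flange n 11717 x= 29.17 slopes deg about [0.23 0.05]
flange circle tool y,z [ 1.39 -1.05] rad 45.88 n 296
button top x pct [ 6.1  6.7  7.2  7.7 12.8] 3687
t 6.95 p [ 501.  -141.7  161. ] F [-0.73 -0.03 -5.15] T [-0.04 -0.05  0.04] w 0.376
R [[0.001, 0.956, 0.293], [-0.0, 0.293, -0.956], [-1.0, 0.001, 0.001]] q [ 0.53  0.36 -0.41  1.98  0.19  0.84 -1.26]
t 6.95 p [ 501.  -141.7  161. ] F [-0.73 -0.03 -5.15] T [-0.04 -0.05  0.04] w 0.376
R [[0.001, 0.956, 0.293], [-0.0, 0.293, -0.956], [-1.0, 0.001, 0.001]] q [ 0.53  0.36 -0.41  1.98  0.19  0.84 -1.26]
to [ 500.69751161 -140.50119815  159.99936871] tool travel mm [ 1.   0.1 -1.3]
jaw yaw -72.95 level: tool x [ 1.1e-03 -4.0e-04 -1.0e+00]
```

View pics/sj3z.png

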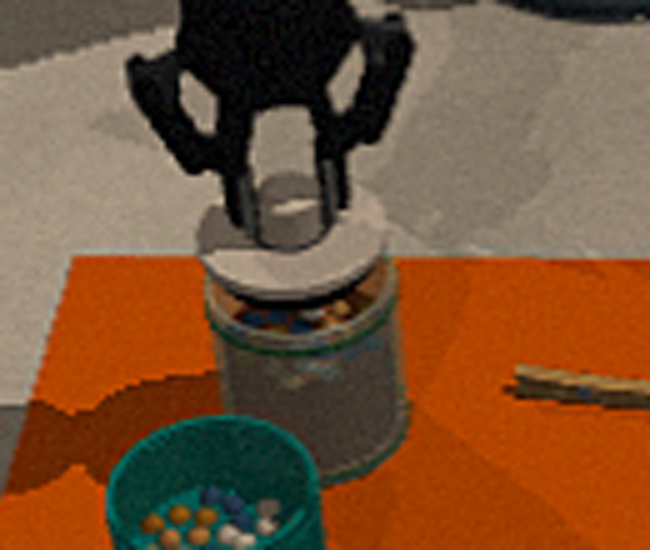

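View pics/wj3.png

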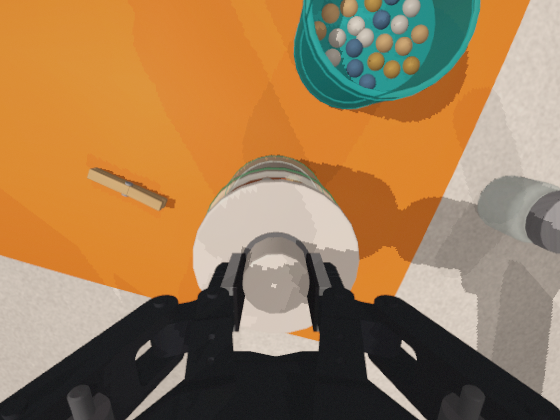

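The lid hovers just above and centred over the clear jar, with its plug bottom about 7 mm over the rim. I'll correct by 1 mm and lower slowly.

arm_command(steps=[{"travel": [0,0,-0.0011],"delta_rot": [0,0,0]},{"travel": [0.003,0,0],"delta_rot": [0,0,0]},{"travel": [0.003,0,0],"delta_rot": [0,0,0]},{"travel": [0,0,0],"delta_rot": [0,0,0]},{"travel": [0,0,0],"delta_rot": [0,0,0]}])

```text
t: 7.37
tcp_pos: [500.0, -140.6, 154.1]
tcp_rot: [0.987, 1.336, -0.987]
wrist_force: [-0.8, 0.1, -4.7]
grip_width: 0.375
```

```bash
python3 -c "
from h import *
s,M=show();t=np.array([501.7,-139.2,160])-M@np.array([0,1.37,-1.0]);plan(t)"
```

```text
t 7.37 p [ 500.  -140.6  154.1] F [-0.8   0.06 -4.69] T [ 0.   -0.07  0.01] w 0.375
R [[-0.001, 0.956, 0.293], [0.0, 0.293, -0.956], [-1.0, -0.001, -0.0]] q [ 0.52  0.37 -0.41  1.99  0.2   0.82 -1.27]
t 7.37 p [ 500.  -140.6  154.1] F [-0.8   0.06 -4.69] T [ 0.   -0.07  0.01] w 0.375
R [[-0.001, 0.956, 0.293], [0.0, 0.293, -0.956], [-1.0, -0.001, -0.0]] q [ 0.52  0.37 -0.41  1.99  0.2   0.82 -1.27]
to [ 500.68376355 -140.55799968  160.00058212] tool travel mm [-5.9  0.6  0.2]
jaw yaw -72.94 level: tool x [-7.e-04  1.e-04 -1.e+00]
```

Good. Next I go down 8 mm, with seating expected at TCP z of about 140.

arm_command(steps=[{"travel": [0.002,0.0004,0],"delta_rot": [0,0,0]},{"travel": [0.002,0,0],"delta_rot": [0,0,0]},{"travel": [0.002,0,0],"delta_rot": [0,0,0]},{"travel": [0,0,0],"delta_rot": [0,0,0]}])

```text
t: 7.7
tcp_pos: [500.3, -140.5, 147.9]
tcp_rot: [0.987, 1.336, -0.988]
wrist_force: [-0.1, 0.2, -3.9]
grip_width: 0.375
```

arm_command(steps=[{"travel": [0.001,0,0],"delta_rot": [0,0,0]},{"travel": [0.001,0,0],"delta_rot": [0,0,0]},{"travel": [0,0,0],"delta_rot": [0,0,0]},{"travel": [0,0,0],"delta_rot": [0,0,0]}])

```text
t: 8.03
tcp_pos: [500.7, -140.5, 146.4]
tcp_rot: [0.987, 1.335, -0.987]
wrist_force: [0.3, -0.4, -5.1]
grip_width: 0.376
```

```bash
python3 -c "
from h import *
s,M=show();t=np.array([501.7,-139.2,140])-M@np.array([0,1.37,-1.0]);plan(t)"
```

```text
t 8.03 p [ 500.7 -140.5  146.4] F [ 0.28 -0.35 -5.07] T [-0.06 -0.04  0.01] w 0.376
R [[0.0, 0.956, 0.293], [-0.0, 0.293, -0.956], [-1.0, -0.0, 0.0]] q [ 0.52  0.38 -0.41  1.99  0.2   0.81 -1.27]
t 8.03 p [ 500.7 -140.5  146.4] F [ 0.28 -0.35 -5.07] T [-0.06 -0.04  0.01] w 0.376
R [[0.0, 0.956, 0.293], [-0.0, 0.293, -0.956], [-1.0, -0.0, 0.0]] q [ 0.52  0.38 -0.41  1.99  0.2   0.81 -1.27]
to [ 500.68370657 -140.55795716  140.00008948] tool travel mm [ 6.4 -0.   0. ]
jaw yaw -72.94 level: tool x [ 0.e+00 -1.e-04 -1.e+00]
```

arm_command(steps=[{"travel": [0.0015,0,0],"delta_rot": [0,0,0]},{"travel": [0.0015,0,0],"delta_rot": [0,0,0]},{"travel": [0.001,0,0],"delta_rot": [0,0,0]},{"travel": [0,0,0],"delta_rot": [0,0,0]}])

```text
t: 8.37
tcp_pos: [500.5, -140.4, 142.1]
tcp_rot: [0.987, 1.336, -0.987]
wrist_force: [0.4, 0.2, -3.9]
grip_width: 0.381
```

arm_command(steps=[{"travel": [0.001,0,0],"delta_rot": [0,0,0]},{"travel": [0,0,0],"delta_rot": [0,0,0]},{"travel": [0,0,0],"delta_rot": [0,0,0]}])

```text
t: 8.62
tcp_pos: [500.7, -140.5, 141.4]
tcp_rot: [0.987, 1.336, -0.987]
wrist_force: [-0.2, -0.1, -4.7]
grip_width: 0.377
```

arm_command(steps=[{"travel": [0.0005,0,0],"delta_rot": [0,0,0]},{"travel": [0,0,0],"delta_rot": [0,0,0]},{"travel": [0,0,0],"delta_rot": [0,0,0]}])

```text
t: 8.87
tcp_pos: [500.7, -140.5, 140.9]
tcp_rot: [0.987, 1.335, -0.987]
wrist_force: [0.4, -0.6, -4.3]
grip_width: 0.379
```

arm_command(steps=[{"travel": [0.0005,0,0],"delta_rot": [0,0,0]},{"travel": [0,0,0],"delta_rot": [0,0,0]},{"travel": [0,0,0],"delta_rot": [0,0,0]}])

```text
t: 9.12
tcp_pos: [500.7, -140.5, 140.4]
tcp_rot: [0.987, 1.335, -0.987]
wrist_force: [-0.2, -0.2, -3.6]
grip_width: 0.378
```

arm_command(steps=[{"travel": [0.0005,0,0],"delta_rot": [0,0,0]},{"travel": [0,0,0],"delta_rot": [0,0,0]},{"travel": [0,0,0],"delta_rot": [0,0,0]}])

```text
t: 9.37
tcp_pos: [500.7, -140.5, 139.9]
tcp_rot: [0.987, 1.336, -0.987]
wrist_force: [-1.0, -0.2, -4.4]
grip_width: 0.378
```

arm_command(steps=[{"travel": [0.0005,0,0],"delta_rot": [0,0,0]},{"travel": [0,0,0],"delta_rot": [0,0,0]},{"travel": [0,0,0],"delta_rot": [0,0,0]}])

```text
t: 9.62
tcp_pos: [500.8, -140.5, 139.4]
tcp_rot: [0.987, 1.335, -0.987]
wrist_force: [0.1, -0.3, -3.5]
grip_width: 0.381
```

arm_command(steps=[{"travel": [0.0003,0,0],"delta_rot": [0,0,0]},{"travel": [0,0,0],"delta_rot": [0,0,0]},{"travel": [0,0,0],"delta_rot": [0,0,0]}])

```text
t: 9.87
tcp_pos: [500.8, -140.5, 139.4]
tcp_rot: [0.987, 1.335, -0.987]
wrist_force: [-1.7, -0.2, -0.3]
grip_width: 0.381
```

The weight came off at TCP z 139.4, so the flange underside is about at rim height and the lid is seated. Releasing.

arm_command(steps=[{"travel": [0,0,0],"delta_rot": [0,0,0]},{"travel": [0,0,0],"delta_rot": [0,0,0]},{"travel": [0,0,0],"delta_rot": [0,0,0]},{"travel": [0,0,0],"delta_rot": [0,0,0]}], hand=0.065)

```text
t: 10.2
tcp_pos: [501.1, -140.5, 139.4]
tcp_rot: [0.987, 1.335, -0.987]
wrist_force: [-0.3, -0.5, -0.0]
grip_width: 0.756
```

arm_command(steps=[{"travel": [-0.01,0,0],"delta_rot": [0,0,0]},{"travel": [-0.02,0,0],"delta_rot": [0,0,0]},{"travel": [-0.035,0,0],"delta_rot": [0,0,0]},{"travel": [-0.035,0,0],"delta_rot": [0,0,0]},{"travel": [0,0,0],"delta_rot": [0,0,0]}])

```text
t: 10.62
tcp_pos: [504.8, -140.8, 246.7]
tcp_rot: [0.989, 1.322, -0.981]
wrist_force: [1.1, 0.7, -0.7]
grip_width: 0.762
```

arm_command(steps=[{"travel": [0,0,0],"delta_rot": [0,0,0]},{"travel": [0,0,0],"delta_rot": [0,0,0]},{"travel": [0,0,0],"delta_rot": [0,0,0]}])

```text
t: 10.87
tcp_pos: [499.9, -140.4, 238.2]
tcp_rot: [0.987, 1.337, -0.988]
wrist_force: [0.1, -0.9, -0.2]
grip_width: 0.76
```

```bash
python3 -c "
from h import *
show();p,d,s=snap('wrist','wj4');p,d,s=snap('scene','sj4')
cv2.imwrite('pics/sj4z.png',cv2.resize(p[140:250,160:290,::-1],None,fx=5,fy=5,interpolation=cv2.INTER_CUBIC))
import lid;lid.lid('wj4',(501.7,-139.2),111)
s,M=show()"
```

```text
t 10.87 p [ 499.9 -140.4  238.2] F [ 0.06 -0.85 -0.22] T [ 0.02 -0.04  0.02] w 0.76
R [[-0.002, 0.956, 0.293], [0.0, 0.293, -0.956], [-1.0, -0.002, -0.001]] q [ 0.56  0.27 -0.43  1.9   0.13  1.   -1.21]
7010 z pct [109.  109.7 110.2 110.6 111.3] enclosing ((501.1915588378906, -139.5275115966797), 46.95220184326172)
  px (276.10888671875, 208.45338439941406) contour circle [ 501.54114919 -139.30858405] 46.16610068147535
1320 z pct [130.4 131.8 132.2 132.7 133.3] enclosing ((501.25347900390625, -139.5009307861328), 16.913774490356445)
  px (276.1603698730469, 217.76947021484375) contour circle [ 502.08111847 -139.17860166] 16.59549250048669
t 10.97 p [ 499.9 -140.4  237.9] F [-0.41  0.04  0.56] T [ 0.03 -0.05  0.07] w 0.764
R [[-0.002, 0.956, 0.294], [0.001, 0.294, -0.956], [-1.0, -0.002, -0.001]] q [ 0.56  0.27 -0.43  1.9   0.13  1.   -1.21]
```

View pics/sj4z.png

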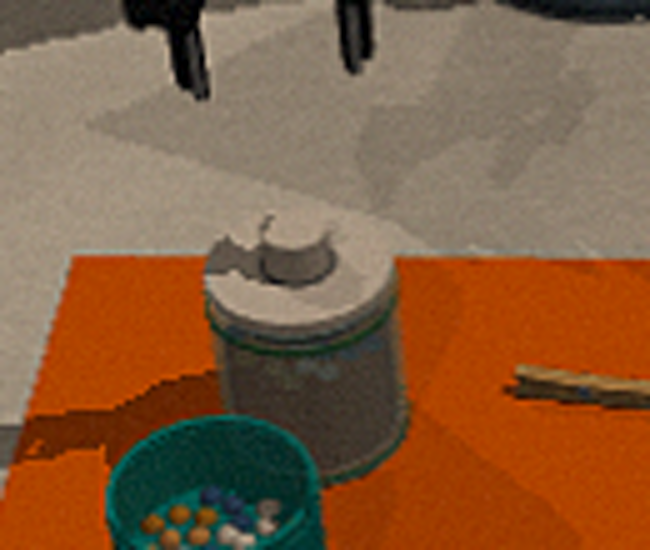

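View pics/wj4.png

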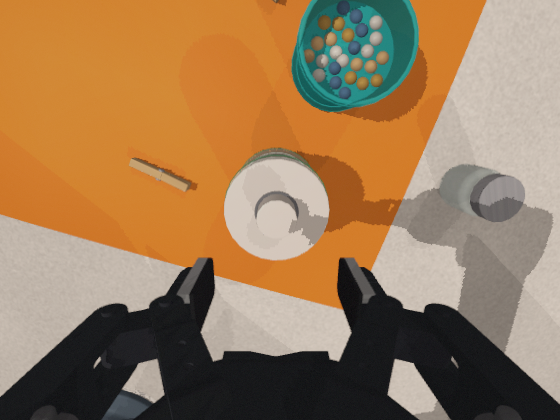

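The lid is seated flat, with the flange at about 110–111 mm as expected, centred within 0.5 mm of the jar axis. The button is still about 22 mm up at (276,210). Now I shut the fingers and press.

arm_command(steps=[{"travel": [0,0.0008,0],"delta_rot": [0,0,0]},{"travel": [0,0,0],"delta_rot": [0,0,0]},{"travel": [0,0,0],"delta_rot": [0,0,0]},{"travel": [0,0,0],"delta_rot": [0,0,0]},{"travel": [0,0,0],"delta_rot": [0,0,0]}], hand=0)

```text
t: 11.38
tcp_pos: [501.4, -140.2, 239.0]
tcp_rot: [0.987, 1.336, -0.987]
wrist_force: [0.6, 0.1, 0.3]
grip_width: 0.047
```

arm_command(steps=[{"travel": [0.025,0,0],"delta_rot": [0,0,0]},{"travel": [0.025,0,0],"delta_rot": [0,0,0]},{"travel": [0.014,0,0],"delta_rot": [0,0,0]},{"travel": [0,0,0],"delta_rot": [0,0,0]},{"travel": [0,0,0],"delta_rot": [0,0,0]}])

```text
t: 11.8
tcp_pos: [501.3, -140.2, 174.8]
tcp_rot: [0.987, 1.337, -0.987]
wrist_force: [0.6, -0.5, 1.1]
grip_width: -0.004
```

arm_command(steps=[{"travel": [0,0,0],"delta_rot": [0,0,0]},{"travel": [0,0,0],"delta_rot": [0,0,0]},{"travel": [0,0,0],"delta_rot": [0,0,0]}])

```text
t: 12.05
tcp_pos: [502.2, -140.4, 176.3]
tcp_rot: [0.987, 1.333, -0.986]
wrist_force: [0.4, -0.1, -0.4]
grip_width: 0.001
```

```bash
python3 -c "
from h import *
plan([500.9,-140.6,160]);p,d,s=snap('wrist','wj5');p,d,s=snap('scene','sj5')
cv2.imwrite('pics/sj5z.png',cv2.resize(p[140:250,160:290,::-1],None,fx=5,fy=5,interpolation=cv2.INTER_CUBIC))
"
```

```text
t 12.05 p [ 502.2 -140.4  176.3] F [ 0.37 -0.08 -0.41] T [-0.02 -0.03 -0.01] w 0.001
R [[0.002, 0.956, 0.293], [-0.001, 0.293, -0.956], [-1.0, 0.002, 0.001]] q [ 0.53  0.34 -0.42  1.96  0.18  0.87 -1.25]
to [500.9, -140.6, 160] tool travel mm [16.3 -1.3 -0.2]
jaw yaw -72.94 level: tool x [ 2.3e-03 -7.0e-04 -1.0e+00]
```

View pics/sj5z.png

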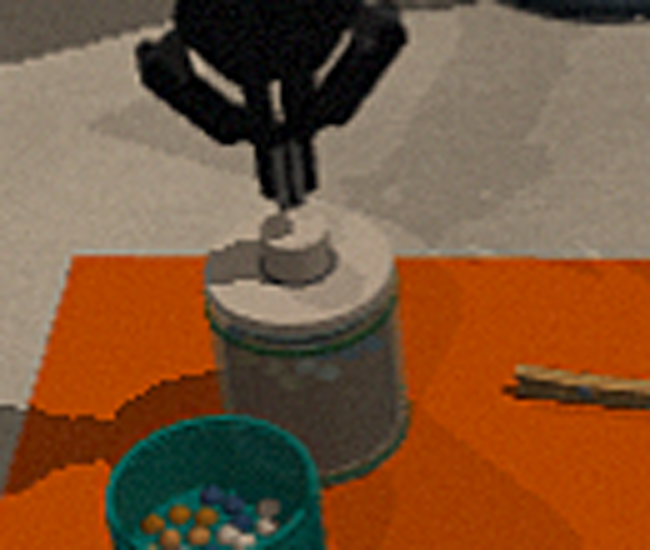

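View pics/wj5.png

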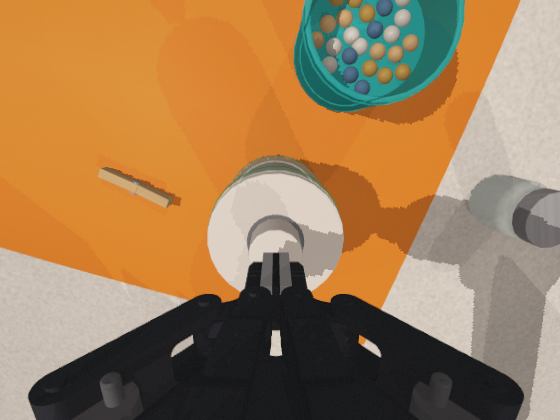

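The closed fingertips hover over the button at (276,255). Approaching in small steps, watching the force.

arm_command(steps=[{"travel": [0.004,-0.0008,0],"delta_rot": [0,0,0]},{"travel": [0.004,0,0],"delta_rot": [0,0,0]},{"travel": [0.002,0,0],"delta_rot": [0,0,0]},{"travel": [0,0,0],"delta_rot": [0,0,0]},{"travel": [0,0,0],"delta_rot": [0,0,0]}])

```text
t: 12.57
tcp_pos: [500.6, -140.4, 164.8]
tcp_rot: [0.987, 1.336, -0.987]
wrist_force: [-0.0, 0.3, 0.6]
grip_width: -0.003
```

arm_command(steps=[{"travel": [0.001,0,0],"delta_rot": [0,0,0]},{"travel": [0.001,0,0],"delta_rot": [0,0,0]},{"travel": [0,0,0],"delta_rot": [0,0,0]}])

```text
t: 12.82
tcp_pos: [500.6, -140.4, 162.9]
tcp_rot: [0.987, 1.336, -0.987]
wrist_force: [-0.5, -0.1, 0.1]
grip_width: -0.001
```

arm_command(steps=[{"travel": [0.001,0,0],"delta_rot": [0,0,0]},{"travel": [0.001,0,0],"delta_rot": [0,0,0]},{"travel": [0,0,0],"delta_rot": [0,0,0]}])

```text
t: 13.07
tcp_pos: [500.6, -140.5, 160.9]
tcp_rot: [0.987, 1.336, -0.987]
wrist_force: [-0.6, 0.1, 0.0]
grip_width: -0.001
```

arm_command(steps=[{"travel": [0.001,0,0],"delta_rot": [0,0,0]},{"travel": [0.001,0,0],"delta_rot": [0,0,0]},{"travel": [0,0,0],"delta_rot": [0,0,0]}])

```text
t: 13.32
tcp_pos: [500.6, -140.5, 158.9]
tcp_rot: [0.987, 1.336, -0.987]
wrist_force: [-0.1, -0.9, -0.5]
grip_width: 0.002
```

arm_command(steps=[{"travel": [0.0005,0,0],"delta_rot": [0,0,0]},{"travel": [0,0,0],"delta_rot": [0,0,0]},{"travel": [0,0,0],"delta_rot": [0,0,0]}])

```text
t: 13.57
tcp_pos: [500.7, -140.5, 158.6]
tcp_rot: [0.987, 1.335, -0.987]
wrist_force: [-0.1, 0.1, -0.2]
grip_width: -0.002
```

arm_command(steps=[{"travel": [0.0005,0,0],"delta_rot": [0,0,0]},{"travel": [0,0,0],"delta_rot": [0,0,0]},{"travel": [0,0,0],"delta_rot": [0,0,0]}])

```text
t: 13.82
tcp_pos: [500.8, -140.5, 158.3]
tcp_rot: [0.987, 1.335, -0.987]
wrist_force: [0.2, -0.0, 0.9]
grip_width: -0.002
```

arm_command(steps=[{"travel": [0.0005,0,0],"delta_rot": [0,0,0]},{"travel": [0,0,0],"delta_rot": [0,0,0]},{"travel": [0,0,0],"delta_rot": [0,0,0]}])

```text
t: 14.07
tcp_pos: [500.8, -140.5, 158.2]
tcp_rot: [0.987, 1.335, -0.987]
wrist_force: [-1.9, 0.9, 4.2]
grip_width: 0.001
```

arm_command(steps=[{"travel": [0.0005,0,0],"delta_rot": [0,0,0]},{"travel": [0,0,0],"delta_rot": [0,0,0]},{"travel": [0,0,0],"delta_rot": [0,0,0]}])

```text
t: 14.32
tcp_pos: [500.9, -140.5, 157.9]
tcp_rot: [0.987, 1.335, -0.987]
wrist_force: [-3.1, 1.0, 6.9]
grip_width: -0.0
```

arm_command(steps=[{"travel": [0.0005,0,0],"delta_rot": [0,0,0]},{"travel": [0,0,0],"delta_rot": [0,0,0]},{"travel": [0,0,0],"delta_rot": [0,0,0]}])

```text
t: 14.57
tcp_pos: [500.9, -140.5, 157.5]
tcp_rot: [0.987, 1.335, -0.987]
wrist_force: [-2.0, 0.1, 7.3]
grip_width: 0.002
```

Contact at TCP z of about 158.2, so full travel would be about 148.7. Pressing on.

arm_command(steps=[{"travel": [0.0005,0,0],"delta_rot": [0,0,0]},{"travel": [0.0005,0,0],"delta_rot": [0,0,0]},{"travel": [0,0,0],"delta_rot": [0,0,0]},{"travel": [0,0,0],"delta_rot": [0,0,0]}])

```text
t: 14.9
tcp_pos: [500.9, -140.5, 156.6]
tcp_rot: [0.987, 1.335, -0.987]
wrist_force: [-2.2, 0.0, 8.5]
grip_width: 0.003
```

arm_command(steps=[{"travel": [0.0005,0,0],"delta_rot": [0,0,0]},{"travel": [0.0005,0,0],"delta_rot": [0,0,0]},{"travel": [0,0,0],"delta_rot": [0,0,0]},{"travel": [0,0,0],"delta_rot": [0,0,0]}])

```text
t: 15.23
tcp_pos: [500.9, -140.5, 155.7]
tcp_rot: [0.987, 1.335, -0.987]
wrist_force: [-2.6, 1.5, 8.6]
grip_width: -0.003
```

arm_command(steps=[{"travel": [0.0005,0,0],"delta_rot": [0,0,0]},{"travel": [0.0005,0,0],"delta_rot": [0,0,0]},{"travel": [0,0,0],"delta_rot": [0,0,0]},{"travel": [0,0,0],"delta_rot": [0,0,0]}])

```text
t: 15.57
tcp_pos: [500.9, -140.5, 154.6]
tcp_rot: [0.987, 1.335, -0.987]
wrist_force: [-2.4, 1.1, 7.8]
grip_width: 0.001
```

arm_command(steps=[{"travel": [0.0005,0,0],"delta_rot": [0,0,0]},{"travel": [0.0005,0,0],"delta_rot": [0,0,0]},{"travel": [0,0,0],"delta_rot": [0,0,0]},{"travel": [0,0,0],"delta_rot": [0,0,0]}])

```text
t: 15.9
tcp_pos: [500.9, -140.5, 153.4]
tcp_rot: [0.987, 1.335, -0.987]
wrist_force: [-3.1, 0.4, 7.7]
grip_width: -0.003
```

arm_command(steps=[{"travel": [0.0005,0,0],"delta_rot": [0,0,0]},{"travel": [0.0005,0,0],"delta_rot": [0,0,0]},{"travel": [0,0,0],"delta_rot": [0,0,0]},{"travel": [0,0,0],"delta_rot": [0,0,0]}])

```text
t: 16.23
tcp_pos: [500.8, -140.6, 151.9]
tcp_rot: [0.987, 1.335, -0.987]
wrist_force: [-1.1, -0.4, 2.8]
grip_width: 0.004
```

arm_command(steps=[{"travel": [0.0005,0,0],"delta_rot": [0,0,0]},{"travel": [0.0005,0,0],"delta_rot": [0,0,0]},{"travel": [0,0,0],"delta_rot": [0,0,0]},{"travel": [0,0,0],"delta_rot": [0,0,0]}])

```text
t: 16.57
tcp_pos: [500.4, -140.4, 150.2]
tcp_rot: [0.987, 1.336, -0.987]
wrist_force: [0.2, -0.0, 0.5]
grip_width: 0.004
```

arm_command(steps=[{"travel": [0.0005,0,0],"delta_rot": [0,0,0]},{"travel": [0,0,0],"delta_rot": [0,0,0]},{"travel": [0,0,0],"delta_rot": [0,0,0]}])

```text
t: 16.82
tcp_pos: [500.6, -140.5, 150.0]
tcp_rot: [0.987, 1.336, -0.987]
wrist_force: [-0.3, -0.1, -0.1]
grip_width: 0.001
```

arm_command(steps=[{"travel": [-0.005,0,0],"delta_rot": [0,0,0]},{"travel": [-0.02,0,0],"delta_rot": [0,0,0]},{"travel": [-0.035,0,0],"delta_rot": [0,0,0]},{"travel": [-0.035,0,0],"delta_rot": [0,0,0]},{"travel": [0,0,0],"delta_rot": [0,0,0]}])

```text
t: 17.23
tcp_pos: [504.6, -140.8, 252.2]
tcp_rot: [0.989, 1.323, -0.981]
wrist_force: [0.6, 0.4, -0.3]
grip_width: 0.003
```

arm_command(steps=[{"travel": [0,0,0],"delta_rot": [0,0,0]},{"travel": [0,0,0],"delta_rot": [0,0,0]},{"travel": [0,0,0],"delta_rot": [0,0,0]}])

```text
t: 17.48
tcp_pos: [499.8, -140.4, 244.0]
tcp_rot: [0.987, 1.338, -0.988]
wrist_force: [0.9, 0.1, 0.5]
grip_width: 0.001
```

```bash
cat > chk.py <<'E'
from h import *
show();p,d,s=snap('wrist','wj6');snap('top','tj6');p,dd,s=snap('scene','sj6')
cv2.imwrite('pics/sj6z.png',cv2.resize(p[140:250,160:290,::-1],None,fx=5,fy=5,interpolation=cv2.INTER_CUBIC))
z=np.load('pics/wj6.npz');s=dict(tcp_pos=z['tp'],tcp_rot=z['tr']);vv,uu=np.mgrid[0:420,0:560]
P=depthpts('wrist',np.c_[uu.ravel(),vv.ravel()],d.ravel(),s)
c=np.hypot(P[:,0]-501.3,P[:,1]+139.4)
for a,n in(((c<12)&(P[:,2]>100)&(P[:,2]<140),'button'),((c>22)&(c<44)&(P[:,2]>100)&(P[:,2]<140),'flange')):print(n,a.sum(),np.percentile(P[a,2],[10,50,90]))
import lid;lid.lid('wj6',(501.3,-139.4),111)
E
python3 chk.py
```

```text
t 17.48 p [ 499.8 -140.4  244. ] F [0.88 0.12 0.5 ] T [-0.02  0.04 -0.  ] w 0.001
R [[-0.002, 0.956, 0.293], [0.0, 0.293, -0.956], [-1.0, -0.002, -0.001]] q [ 0.56  0.26 -0.44  1.89  0.13  1.02 -1.21]
button 584 [121.92782186 122.79867414 123.59626736]
flange 5337 [109.36029459 110.22651975 111.06063607]
6778 z pct [109.  109.7 110.2 110.7 111.4] enclosing ((501.0762939453125, -139.346435546875), 46.86986541748047)
  px (276.042236328125, 205.9106903076172) contour circle [ 502.2776151 -139.0277728] 45.6666053624079Traceback (most recent call last):
  File "chk.py", line 8, in <module>
    import lid;lid.lid('wj6',(501.3,-139.4),111)
               ~~~~~~~^^^^^^^^^^^^^^^^^^^^^^^^^^
  File "lid.py", line 10, in lid
    print(a.sum(),'z pct',np.percentile(Q[:,2],[5,25,50,75,95]).round(1),'enclosing',cv2.minEnclosingCircle(Q[:,:2].astype(np.float32)))
                          ~~~~~~~~~~~~~^^^^^^^^^^^^^^^^^^^^^^^^
    return _quantile_unchecked(
        a, q, axis, out, overwrite_input, method, keepdims, weights)
    return _ureduce(a,
                    func=_quantile_ureduce_func,
    ...<5 lines>...
                    overwrite_input=overwrite_input,
                    method=method)
    r = func(a, **kwargs)
    result = _quantile(arr,
                       quantiles=q,
    ...<2 lines>...
                       out=out,
                       weights=wgt)
    slices_having_nans = np.isnan(arr[-1, ...])
                                  ~~~^^^^^^^^^
IndexError: index -1 is out of bounds for axis 0 with size 0
```

View pics/sj6z.png

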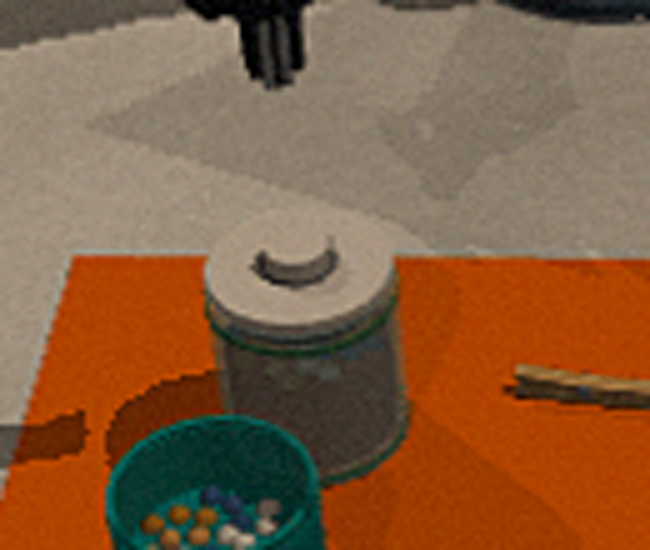

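View pics/sj6.png

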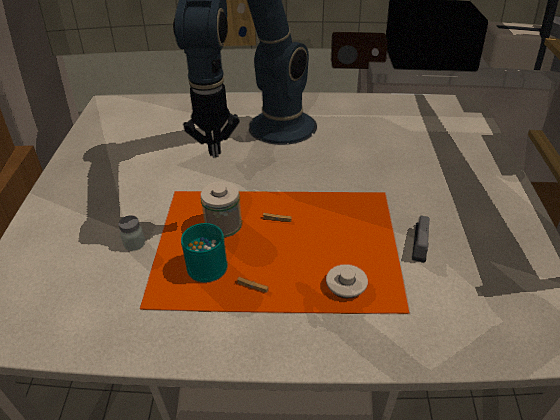

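The button now stands 12.6 mm above the flange, down 9.4 mm from 22.0, and stays down untouched. The lid is flat at rim height and the bystanders haven't moved. Handing in.

```bash
python3 -c "
from h import *
print(r.finish_job())"
```

```text
the job is handed in; nothing more can be done
None
```

The lid is on the clear bead jar and its button is snapped down. I handed the job in at about 17.6 s of the 61 s allowed.

I lifted the lid nearest the base by its button and lowered it into the jar mouth until the jar took its weight. I then let go and pressed the button in 0.5 mm steps with the shut fingertips. The highest press force I read was about 8.6 N.

**Last checks:**
- **Lid on the jar:** the lid's top face is level. It measures 110.2 mm high against 111 expected, the same 0.8 mm low reading the camera gave before the lift. It sits about 0.6 mm from the jar axis I measured.
- **Button:** it stayed down after I withdrew, with its height above the lid going from 22.0 to 12.6 mm. That is 9.4 mm of travel against the full 9.5 mm.
- **Rest of the scene:** by eye in the last picture, the jar stands upright, and the stapler, pegs, screw-top jar, turquoise jar and spare lid are where they were. The gripper is clear above everything.

**Two oddities:**
- **Force while gripping:** the wrist read about 5 N upward while the fingers closed on the button. The fingertips probably brushed the lid's flange; it had no visible effect.
- **Script error:** my final check script stopped with an error because it looked for a raised button that was no longer there. The checks above had already printed.

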